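# Step an overrun sample carousel back one place

### The job

The sample carousel has been fed one place too far: the last sample cup has just gone past the needle. With a fingertip, lift the ratchet pawl out of its notch by pushing its thumb lever over until it stays up, push the wheel backward by one place against an empty compartment's divider so that this cup stands below the needle again, and tip the pawl back down so that its nose is fully home in the next notch and locks the wheel. Pick nothing up, do not touch the cups or the needle, keep the cups standing in their compartments, and leave the things around the carousel where they are.

Things in the scene. Friction and masses are not known exactly. Their poses are not given: they have to be found in the camera images.
- carousel: fixed round grey base, 264 across, of the sample carousel on the worktop; origin on the wheel's vertical axis at worktop level, z up, x away from the robot and to its right (yaw -1.1 to -0.5 rad). Coordinates in these notes: mm in this frame; azimuths from +x, counter-clockwise seen from above
- wheel_hub (a point): top centre of the white feed wheel's hub at (0, 0, 71). Flat deck, top at z = 42, radius 122; hub radius 36. Ten upright radial dividers, 3 thick, radius 34 to 100, top z = 68, make ten compartments (46 wide at radius 80, lip 9 high at radius 97). Compartment centres: azimuth 19 + n x 36 deg + wheel angle; dividers half-way between. Only the three with cups are filled
- ratchet_ring (a point): point on the wheel's rim at (0, -112, 42) when the wheel is at 0. Round the rim, at radius 103 to 121, lie ten steel ratchet teeth: each a ramp 25 deg long rising counter-clockwise to z = 52, ending in an upright steep face, then a flat notch 11 deg wide at z = 42
- feed_wheel (a joint): wheel angle, rad; grows counter-clockwise from above = BACKWARD (dividers on the wheel's left move toward the robot). One place = 0.628; starts -0.05 to 0. Nose in notch: free from -0.09 to +0.03 (there a steep face stops on the nose); one place back +0.54 to +0.66. Forward, the ramps lift the nose and the wheel clicks on. Stiff (0.1 N m); stays where left
- pawl (a joint): angle of the steel pawl, rad: 0 = nose fully down in a notch, 0.2 = on a tooth's top, 1.4 = laid back on its stop. Pushing the lever's knob to +x raises the nose arm; pushing the raised arm to -x lowers it. No spring: by its weight (0.16 to 0.26 kg) it falls to the side of about 0.73 rad it is on and stays there; 0.5 N at the knob tips it
- pawl_pivot (a point): pivot axis of the pawl, level, along the carousel's y, at (50, -112, 62), right front of the wheel seen from the robot. The pawl is a bell crank, 12 wide: at 0 a nose arm 54 long runs from the pivot to -x, its nose (8 long in x) pointing down at the end; a thumb lever 7 thick stands straight up from the pivot. The bracket is on the outer side, up to z = 79
- pawl_knob (a point): centre of the black round knob (diameter 15, 20 long along the pivot axis) on the pawl's thumb lever, 62 from the pivot; at pawl 0 straight above the pivot, z = 124; at pawl 1.4 at (111, -112, 73)
- pawl_nose (a point): centre of the underside of the pawl's nose, 50 from the pivot along the arm and 19 below it; at pawl 0 at (0, -112, 43). At pawl 1.4 the nose arm stands nearly upright, its top at about z = 115, its far face (toward +x) near x = 47 at z = 100
- push_fin (a point): middle of the top edge, at radius 85, of the divider at azimuth 217 deg when the wheel is at 0, at the near left of the wheel seen from the robot; turns with the wheel. The compartments on both sides of it are empty
- needle_tip (a point): lower end of the fixed sampling needle, at radius 80, azimuth 127 deg, z = 88, 17 above the rims of the cups; it hangs from a white arm (z = 128 to 144) on a post at radius 140, at the far side of the carousel
- sampler: the fixed needle with its arm and post; origin as carousel. Not to be touched
- sample_cup_1: the last sample cup: clear open cup, 29 across, 29 high, loose on the wheel's deck in the compartment just past the needle (azimuth 91 deg at the start, radius 77); origin at the centre of its underside
- sample_cup_2: sample cup like the first, in the next compartment clockwise (azimuth 55 deg)
- sample_cup_3: sample cup like the first, in the next compartment clockwise (azimuth 19 deg)
- dropper_bottle_1: white dropper bottle, 26 across, 75 high, standing left of the carousel; origin under its centre; bystander
- dropper_bottle_2: white dropper bottle, 26 across, 73 high, standing left of the carousel; origin under its centre; bystander
- timer: lab timer, 36x66x73, standing left of the carousel; origin under its centre; bystander
- test_cassette: flat white test cassette, 22x90x10, lying at the right of the carousel; origin under its centre; bystander
- stapler: blue stapler, 32x130x38, lying at the right front; origin under its centre; bystander

How it is judged (in metres and radians):
On the way, in this order (a step that is already met when the one before it is completed fails the run):
1. the pawl is lifted clear of the teeth with the wheel still in its first notch (value of joint pawl above 0.4 rad and value of joint feed_wheel between -0.25 and 0.12 rad), for 0.1 s.
2. the wheel has been pushed backward past the first tooth (value of joint feed_wheel above 0.3 rad), for 0.1 s.
At the end, for the whole second after the job is handed in: the wheel stands one place back (0.52 to 0.69 rad) and at rest, the pawl's nose is fully down in that notch (pawl below 0.05 rad), the last cup is within 22 mm of plumb below the needle, and all three cups stand upright on the deck (value of joint feed_wheel between 0.518319 and 0.688319 rad and value of joint pawl below 0.05 rad and velocity of joint feed_wheel between -0.02 and 0.02 rad/s and horizontal distance between sample_cup_1 and needle_tip below 0.022 m and angle between each of sample_cup_1, sample_cup_2, sample_cup_3's own z axis and vertical below 0.2 rad and height (world z) of sample_cup_1 between 0.035 and 0.05 m and height (world z) of sample_cup_2 between 0.035 and 0.05 m and height (world z) of sample_cup_3 between 0.035 and 0.05 m); the robot touches nothing.
It fails at once if a sample cup is touched by the robot (contact force between any of sample_cup_1, sample_cup_2, sample_cup_3 and the fingers above 0.3 N or contact force between any of sample_cup_1, sample_cup_2, sample_cup_3 and the arm above 0.3 N).
It fails at once if a sample cup is lifted or tipped over (height (world z) of any of sample_cup_1, sample_cup_2, sample_cup_3 above 0.06 m or angle between any of sample_cup_1, sample_cup_2, sample_cup_3's own z axis and vertical above 0.6 rad).
It fails at once if the needle, its arm or post is touched (contact force between sampler and the fingers above 1 N or contact force between sampler and the arm above 1 N).
It fails at once if a thing beside the carousel is moved more than 20 mm (distance of any of dropper_bottle_1, dropper_bottle_2, timer, test_cassette, stapler from where it was at the start of the episode above 0.02 m).
It also fails if it takes over 61 s, if anything falls off the work surface, if the arm or the gripper's body presses on something with over 40 N, if the wrist force passes 120 N, or if a joint passes its speed limit or range.

### The arm

A 6-joint arm with a two-finger parallel gripper is mounted at the origin on a cart in front of the work surface, level with it; the furniture and walls round the work are solid. World frame = base frame: x ahead of the robot, y to its left, z up, the work surface at z = 0. Lengths are in m, angles in degrees, forces in N, time in s.
With the tool pointing down it reaches from about 0.3 to 0.775 m from the base axis. Payload 14.6 kg.
Tool frame: the origin (TCP) lies at the very end of the fingers, on their centre line; the grasp point (between the pads) lies r.pinch_z behind it (r.pinch_z is the distance from the TCP to the grasp point, in m); z points along the fingers, y is the line along which they close (so a half turn about z gives the same grasp; the last joint's range is limited). The gripper opens to 85 mm and grips with 20 to 120 N. Pads are 22 mm wide; open, the fingers measure 114 mm over their backs; the gripper's body (76 mm by 85 mm) begins 54 mm behind the grasp point. The pads swing forward as they close: fully open they stand 13 mm farther back than shut.
Start: joints at [-76.467, 17.183, 87.147, -0, 75.671, -3.816], TCP at [0.164, -0.525, 0.231] pointing down, gripper open.
Joint ranges: [-173.82, 173.82], [-45.26, 126.66], [13.44, 144.39], [-59.66, 239.66], [0, 175.72], [-146.38, 146.38]. Speed limits (degrees/s): [127.2, 127.2, 147.25, 180, 180, 180].

### API

Orientations are given as a 3x3 rotation matrix whose columns are the frame's x, y, z axes.
In Python, from cell import r, planner, cams, ticket gives the robot as it stands. The module is installed in compiled form; this text tells all that it offers. Calls block until the motion is done:
- r.move_to(position, orientation): joint-space move of the TCP to a pose.
- r.servo_line(position, attitude=None, speed=0.15, threshold=None): straight line of the TCP; attitude=None keeps the orientation; speed is the mean speed in m/s. With threshold (N) it stops when the force on the tool has changed by that much, and returns True; else False.
- r.move_j(angles): joint-space move.
- r.set_gripper(opening, grasp_force=None): finger opening in m; grasp_force is the grip in N (None keeps the last); returns when the fingers have stopped.
- r.sleep(seconds).
- planner.ik(position, orientation): joint angles nearest the present ones, or None.
- r.get_obs(): the state.
- cams.snapshot(name): name is "scene" or "top"; returns a dict with "image" (420x560x3 uint8, red, green, blue), "fx", "fy", "cx", "cy" (pixels), "distortion" ([k1, k2, p1, p2, k3] as OpenCV has them; the pictures are not rectified), "rvec" (rotation vector, rad) and "tvec" (3), from world to camera coordinates, as OpenCV has them. Camera axes: x right, y down, z forward; pixel columns grow to the right and rows downward; lengths in m; the calibration is good to about 2 mm. A picture is of the moment at which its call begins. There is no depth.
A pose or a line that the arm cannot do raises r.Unreachable and nothing moves.
- ticket.job_done(): hands the job in; it is judged then, once.
The state is a dict: "clock": time; "qpos": joint angles; "qd": joint speeds; "effort": joint torques, N m; "position": TCP position; "eef_rot": TCP orientation; "contact_force": force on the tool from outside, world axes, zero at the start; "wrist_torque": the same for the moment, N m; "gripper_width": finger opening in m; "gripper_force": force on a finger pad.
Only numpy, scipy, OpenCV 4.12 (cv2) and the standard library are available. Lean on these libraries where they do the work, as an engineer would, in place of code of your own. Each camera call takes 0.05 s, during which the arm holds its last target. There are 200 camera calls.

## Working session

There is one attempt and no reset: what is moved stays moved. The work goes in short steps, each a Python script; the robot and the scene stay as the last script left them, time stands still between calls to the robot, and variables do not carry over. Pictures are saved under pics/ and viewed, at most 10 in all, crops included, and the job is handed in when it is done.

```bash
mkdir -p pics
python3 - <<'E'
from cell import r, planner, cams, ticket
import cv2, numpy as np
for n in("scene","top"):
    s=cams.snapshot(n); cv2.imwrite(f"pics/{n}0.png",s["image"][:,:,::-1])
    R=cv2.Rodrigues(np.array(s["rvec"],float))[0]
    print(n,s["fx"],s["cx"],s["cy"],s["distortion"],-R.T@np.array(s["tvec"]).ravel(),R[2])
    np.savez(n+"0.npz",**{k:np.array(v) for k,v in s.items()})
o=r.get_obs();print(o["clock"],o["position"],o["eef_rot"],o["gripper_width"],r.pinch_z)
E
```

```text
scene 439.4318721788651 279.83903372257595 210.49733871742683 [0.01669311 0.         0.         0.         0.        ] [-0.34696002  0.52446708  0.64149256] [ 0.73366669 -0.50238647 -0.45753801]
top 380.95108305025036 278.8188503799172 204.48286947482205 [-0.0894204  0.         0.         0.         0.       ] [ 0.45696234 -0.09793798  1.09272515] [ 0.08980457 -0.01339872 -0.99586928]
0.1 [ 0.16394195 -0.52477907  0.23076398] [[ 9.54511986e-01  2.98172462e-01 -2.25857380e-04]
 [ 2.98172533e-01 -9.54511436e-01  1.02881897e-03]
 [ 9.11820337e-05 -1.04936451e-03 -9.99999445e-01]] 0.08503240198455313 0.0187
```

View pics/scene0.png

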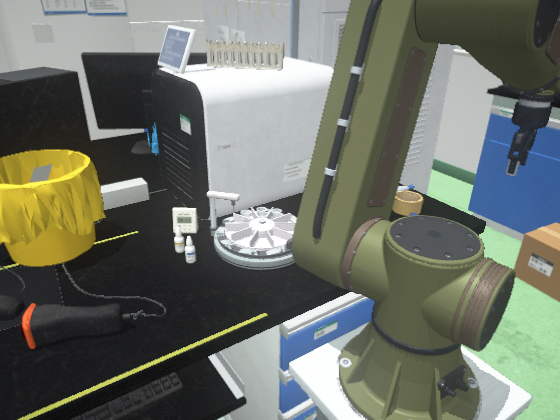

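View pics/top0.png

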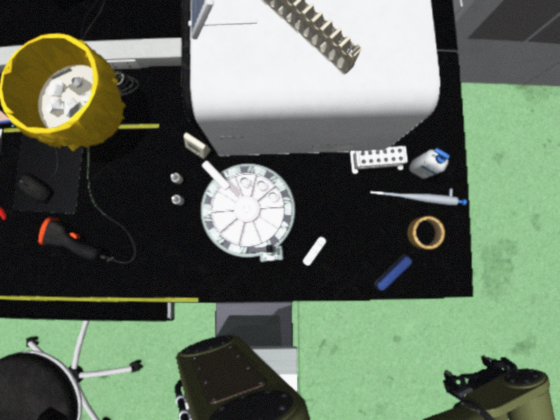

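The scene view shows the wheel at about (262,230), partly hidden by the arm. The top view shows the carousel centred at about (248,210), the pawl near (270,254), and the needle arm near (220,178). I'll enlarge the top crop.

```bash
cat > h.py <<'E'
import cv2, numpy as np
def cam(s):
    K=np.array([[s["fx"],0,s["cx"]],[0,s["fy"],s["cy"]],[0,0,1]],float); return K,np.array(s["distortion"],float),np.array(s["rvec"],float),np.array(s["tvec"],float).reshape(3)
def ray(s,px,z):
    K,D,rv,t=cam(s); R=cv2.Rodrigues(rv)[0]; u=cv2.undistortPoints(np.array(px,float).reshape(-1,1,2),K,D).reshape(-1,2)
    d=np.c_[u,np.ones(len(u))]@R; c=-R.T@t; return c+d*((z-c[2])/d[:,2])[:,None]
def proj(s,P):
    K,D,rv,t=cam(s); return cv2.projectPoints(np.array(P,float).reshape(-1,1,3),rv,t,K,D)[0].reshape(-1,2)
def crop(s,x0,y0,w,h,k,fn): cv2.imwrite(fn,cv2.resize(s["image"][y0:y0+h,x0:x0+w,::-1],None,fx=k,fy=k,interpolation=cv2.INTER_CUBIC))
E
python3 - <<'E'
from h import *
s=np.load("top0.npz"); crop(s,190,155,130,115,5,"pics/t0c.png")
E
```

```text
(no output)
```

View pics/t0c.png

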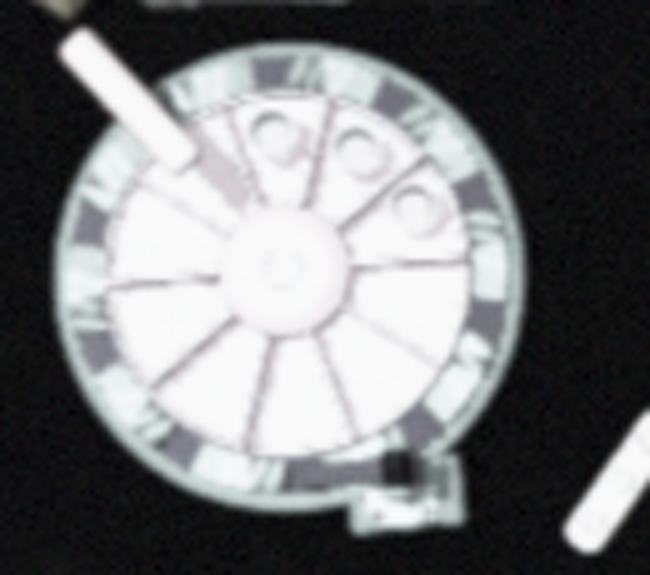

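The crop shows the wheel clearly: hub at (286,271), knob at (400,466), nose arm running left to about (300,472). The cups are at (275,135), (362,153) and (420,210), and the needle arm runs from (185,160) to (75,40).

Run:
```python
from h import *
s=np.load("top0.npz"); f=lambda p,z: ray(s,np.array(p)/5.+[190,155]-0.4,z/1000)
hub=f([[286,271]],71)[0]; print("hub",hub)
im=s["image"].astype(int); g=im.sum(2)/3
# outer ring fit
m=((g>90)*255).astype(np.uint8); cs,_=cv2.findContours(m[155:270,190:320],cv2.RETR_EXTERNAL,cv2.CHAIN_APPROX_NONE)
c=max(cs,key=cv2.contourArea).reshape(-1,2)+[190,155]
for z in(30,):
    P=ray(s,c,z/1000)[:,:2]; ctr=hub[:2].copy()
    from scipy.optimize import least_squares
    q=least_squares(lambda q:np.hypot(*(P-q[:2]).T)-q[2],[*ctr,.13],loss="soft_l1",f_scale=.001).x; print(z,q)
C=q[:2]
def az(p,z):
    w=f([p],z)[0][:2]-C; return np.hypot(*w)*1e3,np.degrees(np.arctan2(w[1],w[0]))
for n,p,z,a in[("knob",(400,466),124,np.degrees(np.arctan2(-112,50))),("armtip",(185,158),144,127),("armend",(72,40),144,127),("cup1",(270,132),71,91),("cup2",(357,150),71,55),("cup3",(414,206),71,19),
 ("n",(270,69),42,0),("n",(395,97),42,0),("n",(474,192),42,0),("n",(487,318),42,0),("n",(422,428),42,0),("n",(180,449),42,0),("n",(98,347),42,0),("n",(88,225),42,0)]:
    R_,t=az(p,z); print(n,round(R_,1),round(t,1),"yaw",round((t-a+180)%360-180,1))
```

```text
hub [ 0.53818183 -0.02545956  0.071     ]
30 [ 0.53922317 -0.02401386  0.13130439]
knob 122.0 -149.1 yaw -83.2
armtip 67.0 41.1 yaw -85.9
armend 150.8 42.4 yaw -84.6
cup1 74.9 5.4 yaw -85.6
cup2 75.7 -31.9 yaw -86.9
cup3 78.1 -64.6 yaw -83.6
n 115.0 4.7 yaw 4.7
n 115.2 -31.6 yaw -31.6
n 113.0 -66.9 yaw -66.9
n 113.3 -103.1 yaw -103.1
n 113.3 -139.3 yaw -139.3
n 113.0 148.4 yaw 148.4
n 111.9 110.9 yaw 110.9
n 114.0 75.9 yaw 75.9
```

The landmarks agree with each other on a yaw of about -85°, but that is outside the stated range of -63° to -29°. I'll check the top camera's calibration against the robot itself and the scene camera before trusting it.

Run:
```python
from h import *
t=np.load("top0.npz"); s=np.load("scene0.npz")
T=np.array([0.164,-0.525,0.231])
for n,c in(("top",t),("scene",s)):
    print(n,"tcp",proj(c,T),"base",proj(c,[0,0,0]),"x axis",proj(c,[[.5,0,0],[.6,0,0],[.5,.1,0]]).round(0).tolist())
for yaw in(-85,-49):
    a=np.radians(yaw);R=np.array([[np.cos(a),-np.sin(a)],[np.sin(a),np.cos(a)]])
    C=np.array([.539,-.0245])
    F=lambda p:[*(C+R@np.array(p[:2])/1e3),p[2]/1e3]
    an=np.radians(127)
    L=[F(p) for p in[(0,0,71),(50,-112,124),(80*np.cos(an),80*np.sin(an),136),(140*np.cos(an),140*np.sin(an),136)]]
    print(yaw,"scene",proj(s,L).round(0).tolist(),"top",proj(t,L).round(0).tolist())
crop(s,150,180,180,120,4.4,"pics/s0c.png"); crop(t,400,300,160,120,4,"pics/t0g.png")
```

```text
top tcp [[461.8879206  364.21184828]] base [[240.78108488 401.08783022]] x axis [[240.0, 224.0], [240.0, 189.0], [205.0, 224.0]]
scene tcp [[514.29620177 174.07131168]] base [[405.82690917 377.68420541]] x axis [[262.0, 253.0], [243.0, 237.0], [229.0, 265.0]]
-85 scene [[262.0, 222.0], [304.0, 214.0], [233.0, 196.0], [212.0, 194.0]] top [[246.0, 208.0], [269.0, 249.0], [223.0, 183.0], [208.0, 166.0]]
-49 scene [[262.0, 222.0], [307.0, 201.0], [233.0, 205.0], [210.0, 208.0]] top [[246.0, 208.0], [289.0, 227.0], [214.0, 200.0], [191.0, 195.0]]
```

View pics/s0c.png

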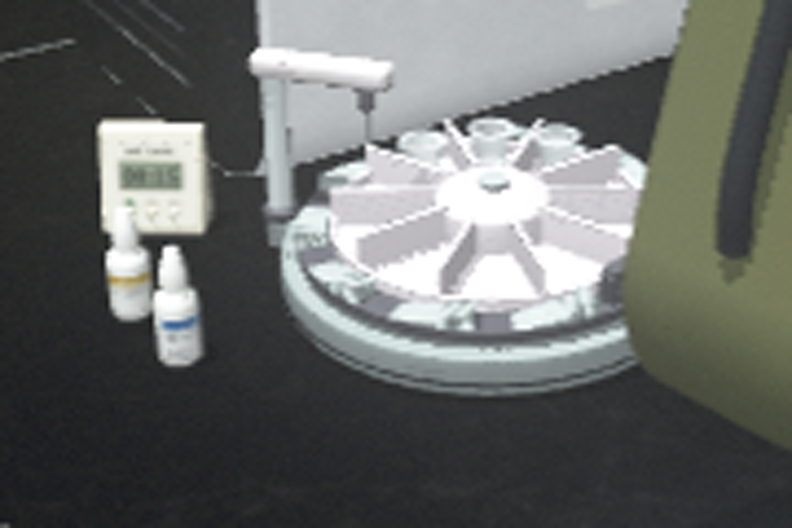

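Both cameras and the robot's own TCP projection agree on yaw ≈ -85°. The needle arm tip appears at crop (375,75), which is full-image (235,197); a yaw of -85° predicts (233,196). The range in the notes is wrong for this scene, so I'm using the measured pose. Next is lifting the pawl.

```bash
cat >> h.py <<'E'
YAW=np.radians(-85.); C=np.array([.5387,-.0247])
R2=lambda a:np.array([[np.cos(a),-np.sin(a)],[np.sin(a),np.cos(a)]])
def W(x,y,z): return np.r_[C+R2(YAW)@np.array([x,y])/1e3,z/1e3]
def att(a):  # tool down, tool x at world angle a
    return np.array([[np.cos(a),np.sin(a),0],[np.sin(a),-np.cos(a),0],[0,0,-1.]])
E
python3 - <<'E'
from h import *
from cell import r, planner, cams, ticket
r.set_gripper(0.0); print("w",r.get_obs()["gripper_width"])
A=att(YAW)
print(planner.ik(W(17,-112,200),A), planner.ik(W(17,-112,200),att(YAW+np.pi)))
r.move_to(W(17,-112,200),A)
r.servo_line(W(17,-112,112),speed=.1)
f0=r.get_obs()["contact_force"]
print(r.servo_line(W(50,-112,112),speed=.05,threshold=15), r.servo_line(W(79,-112,102),speed=.05,threshold=15))
o=r.get_obs();print(o["position"],W(79,-112,102),o["contact_force"]-f0)
r.servo_line(W(79,-112,180),speed=.15)
r.servo_line(W(0,150,250),speed=.25) if False else None
print(r.get_obs()["clock"])
s=cams.snapshot("top"); np.savez("top1.npz",**s); crop(s,190,155,130,115,5,"pics/t1c.png")
E
```

```text
w -1.3942000851988537e-05
None [-1.17016848e+01  3.72678704e+00  1.07436759e+02 -2.54444375e-14
  6.88364537e+01 -1.67016848e+01]Traceback (most recent call last):
  File "<stdin>", line 6, in <module>
cell.Unreachable: the arm cannot take that pose within its joint ranges
```

Run:
```python
from h import *
from cell import r, planner, cams, ticket
A=att(YAW+np.pi)
r.move_to(W(17,-112,200),A)
r.servo_line(W(17,-112,112),speed=.1)
f0=r.get_obs()["contact_force"]
print(r.servo_line(W(50,-112,112),speed=.05,threshold=15), r.servo_line(W(79,-112,102),speed=.05,threshold=15))
o=r.get_obs();print(o["position"],W(79,-112,102),o["contact_force"]-f0)
r.servo_line(W(79,-112,200),speed=.15)
# hover for the fin push
a=np.radians(129.7-14); p=np.r_[C+.08*np.array([np.cos(a),np.sin(a)]),.2]
r.move_to(p,att(np.radians(129.7-90)))
print(r.get_obs()["clock"])
s=cams.snapshot("top"); np.savez("top1.npz",**s)
s2=cams.snapshot("scene"); np.savez("scene1.npz",**s2)
a_=cv2.resize(s["image"][155:275,185:325,::-1],None,fx=4,fy=4,interpolation=3)[:,:390]
a_=cv2.resize(s["image"][165:275,215:315,::-1],(400,440),interpolation=2); b=cv2.resize(s2["image"][170:280,200:300,::-1],(400,440),interpolation=2)
cv2.imwrite("pics/c1.png",np.hstack([a_,b]))
```

```text
False False
[ 0.43400914 -0.11317258  0.1020145 ] [ 0.4340115  -0.11316082  0.102     ] [ 0.35030051  0.90471614 -0.25355002]
7.4333
```

View pics/c1.png

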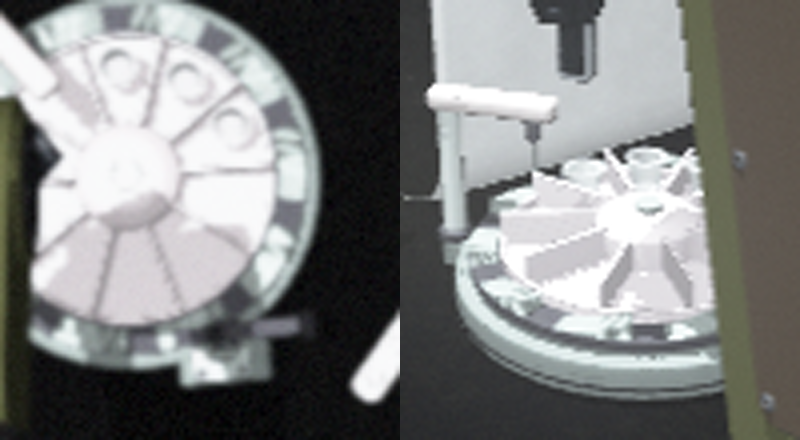

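The picture shows the pawl laid back with its knob at (305,322), and the wheel has not moved. The finger hovers over the compartment beside the fin. Next I push the wheel back.

```bash
cat >> h.py <<'E'
def fin(phi,t,z,rad=78):
    p=np.radians(phi); return np.r_[C+(rad*np.array([np.cos(p),np.sin(p)])+t*np.array([-np.sin(p),np.cos(p)]))/1e3,z/1e3]
E
python3 - <<'E'
from h import *
from cell import r, planner, cams, ticket
B=lambda phi: att(np.radians(phi-90))
f=129.7
r.servo_line(fin(f,-19.4,70),B(f),speed=.12)
print("down hit",r.servo_line(fin(f,-19.4,54),speed=.05,threshold=8))
f0=r.get_obs()["contact_force"]
print(r.servo_line(fin(f,-12.5,54),speed=.04,threshold=12))
F=[]
for phi in np.linspace(f,166.4,9)[1:]:
    h=r.servo_line(fin(phi,-12.5,54),B(phi),speed=.05,threshold=20); F.append(np.round(r.get_obs()["contact_force"]-f0,1).tolist())
    if h: break
print(h,F,r.get_obs()["position"],fin(phi,-12.5,54))
r.servo_line(fin(phi,-20,54),speed=.04); r.servo_line(fin(phi,-20,120),speed=.12)
A=att(YAW+np.pi)
r.move_to(W(90,-112,200),A)
print(r.get_obs()["clock"])
s=cams.snapshot("top"); np.savez("top2.npz",**s)
s2=cams.snapshot("scene"); np.savez("scene2.npz",**s2)
crop(s,190,155,130,115,5,"pics/t2c.png")
E
```

```text
down hit False
False
False [[-0.8, 0.7, -1.2], [0.2, -0.2, -0.6], [-0.4, 0.5, -1.2], [-0.5, -0.3, -0.7], [-0.0, -0.2, -0.6], [1.0, 0.1, -0.8], [-0.8, 0.7, 0.3], [0.8, 0.3, -0.8]] [0.46596616 0.0059085  0.05400709] [0.46582632 0.0057906  0.054     ]
13.4917
```

View pics/t2c.png

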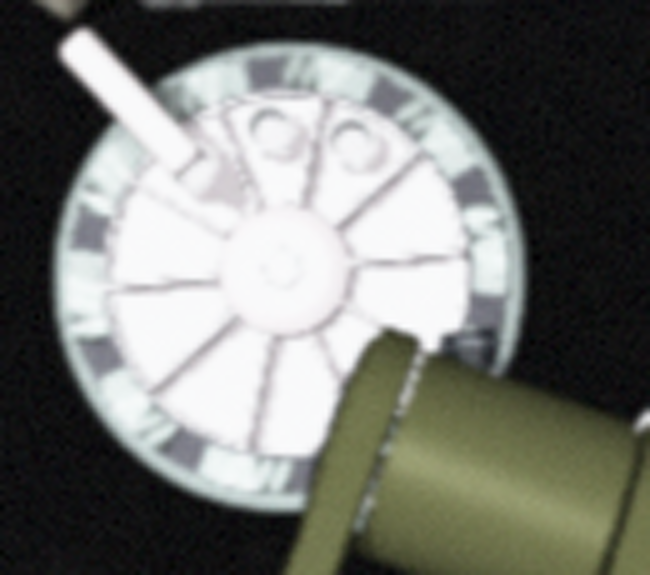

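Cup 1 is now under the needle, with the other cups at (277,133) and (357,147), so the wheel has moved one place. I'll measure the exact angle by correlating the ratchet ring before and after.

Run:
```python
from h import *
az=np.radians(np.arange(-75,215,.1))  # visible in after image chosen below
def ringsig(fn):
    s=np.load(fn); g=cv2.cvtColor(s["image"],cv2.COLOR_RGB2GRAY).astype(np.float32); out=0
    for rr in(.108,.112,.116):
        P=np.c_[C[0]+rr*np.cos(az),C[1]+rr*np.sin(az),np.full(len(az),.042)]
        p=proj(s,P).astype(np.float32); out=out+cv2.remap(g,p[:,:1],p[:,1:],cv2.INTER_CUBIC).ravel()
    return out/3
a,b=ringsig("top0.npz"),ringsig("top2.npz"); d=np.degrees(az)
for lo,hi in((-70,25),(70,165)):
    m=np.where((d>lo)&(d<hi))[0]; k=range(-50,51)
    c=[np.corrcoef(a[m-j],b[m])[0,1] for j in k]; j=k[int(np.argmax(c))]; print("shift deg",j/10,max(c))
# notch centres mod 36: model dark = 11 deg
for n,x in(("0",a),("2",b)):
    m=((d>-70)&(d<25))|((d>70)&(d<165)); c=np.abs(np.sum((np.median(x[m])-x[m]).clip(0)*np.exp(10j*az[m]))); print(n,np.degrees(np.angle(np.sum((np.median(x[m])-x[m]).clip(0)*np.exp(10j*az[m]))))/10)
# yaw from knob at 1.4 and knob at 0 : both images
```

```text
shift deg 1.6 0.9947927723837193
shift deg 1.7 0.9748530037360201
0 3.81157760178514
2 5.339636501172707
```

The wheel turned 0.657 rad, so it now stands between 0.607 and 0.657 (about 0.61 with the measured yaw), inside the notch window. Next I tip the pawl back down.

Run:
```python
from h import *
from cell import r, planner, cams, ticket
r.servo_line(W(69,-112,200),speed=.1)
print(r.servo_line(W(69,-112,90),speed=.1,threshold=10))
f0=r.get_obs()["contact_force"]
print(r.servo_line(W(8,-112,90),speed=.05,threshold=15),r.get_obs()["contact_force"]-f0)
r.sleep(.3)
r.servo_line(W(8,-112,200),speed=.15)
r.move_to([.35,-.4,.25],att(YAW+np.pi)); r.sleep(.3)
print(r.get_obs()["clock"])
s=cams.snapshot("top"); np.savez("top3.npz",**s)
s2=cams.snapshot("scene"); np.savez("scene3.npz",**s2)
a=cv2.resize(s["image"][160:270,195:295,::-1],(400,440),interpolation=2); b=cv2.resize(s2["image"][180:260,215:315,::-1],(400,320),interpolation=2)
cv2.imwrite("pics/c3.png",np.hstack([a,cv2.copyMakeBorder(b,0,120,0,0,0)]))
```

```text
False
False [ 0.57473908 -0.58980114 -0.46381354]
19.4333
```

View pics/c3.png

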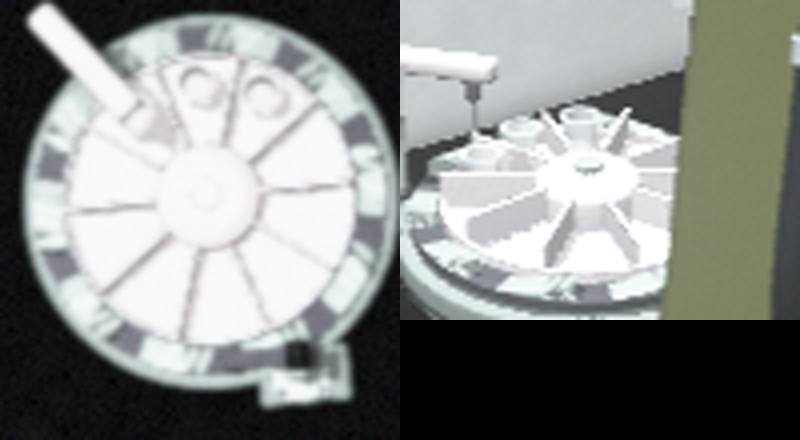

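The pawl is down again with its knob at (300,353), and cup 1 stands at the needle in both views. I'll compare the knob position with the start and check cup 1's distance from the needle.

Run:
```python
from h import *
for n in("top0.npz","top3.npz"):
    s=np.load(n); g=cv2.cvtColor(s["image"],cv2.COLOR_RGB2GRAY)[240:257,262:279].astype(float)
    w=(75-g[3:14,3:14]).clip(0); y,x=np.mgrid[0:11,0:11]; print(n,"knob px",(w*x).sum()/w.sum()+265,(w*y).sum()/w.sum()+243)
T=cv2.matchTemplate(np.load("top3.npz")["image"][232:266,252:290],np.load("top0.npz")["image"][240:256,262:278],cv2.TM_CCOEFF_NORMED)
print("match",cv2.minMaxLoc(T),"expected loc (10,8)")
s=np.load("top3.npz"); c=ray(s,[np.array([143,112])/4+[195,160]],.071)[0]
a=np.radians(127); print("cup1",c,"needle",W(80*np.cos(a),80*np.sin(a),88))
c2=ray(np.load("scene3.npz"),[np.array([480-400,155])/4+[215,180]],.071)[0]; print("cup1 scene",c2)
```

```text
top0.npz knob px 269.7654220779221 248.52678571428572
top3.npz knob px 269.7847278635256 248.60194963444354
match (-0.63779616355896, 0.9813423156738281, (15, 15), (10, 8)) expected loc (10,8)
cup1 [0.59495992 0.01785102 0.071     ] needle [0.59815159 0.02883045 0.088     ]
cup1 scene [0.5926044  0.02892315 0.071     ]
```

The knob is within 0.1 px of its starting image, so the nose is fully home. Cup 1 is about 6–11 mm from plumb, and the robot is clear.

```bash
python3 -c "
from cell import r,ticket
print(ticket.job_done(), r.get_obs()['clock'])"
```

```text
the job is handed in; nothing more can be done
the job is handed in; nothing more can be done
```

I handed the job in after about 20 s on the robot clock, and no verdict came back: the wheel is one place back (about 0.61 rad), the pawl's knob is back at its starting position so the nose should be fully home, and cup 1 is roughly 6–11 mm from plumb below the needle; the carousel's yaw measured about -85° in both cameras, outside the -63° to -29° in the notes, so I used the measured pose.

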